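# Put the forehead thermometer away in its case

### The arm

A 6-joint arm with a two-finger parallel gripper is mounted at the origin on the work surface. World frame = base frame: x ahead of the robot, y to its left, z up, the work surface at z = 0. Lengths are in mm, angles in rad, forces in N, time in s.
With the tool pointing down it reaches from about 350 to 725 mm from the base axis. Payload 6 kg.
Tool frame: the origin (TCP) lies on the centre line of the jaws, within the pads' length; the fingertips stand 8 mm ahead of it and the grasp point (between the pads) lies 11 mm behind it; z points along the fingers, y is the direction in which the jaws open and shut (so a half turn about z gives the same grasp; the last joint's range is limited). The gripper opens to 85 mm and grips with 20 to 120 N. Pads are 22 mm wide; open, the fingers measure 114 mm over their backs; the gripper's body (76 mm by 85 mm) begins 54 mm behind the grasp point. The pads swing forward as they close: fully open they stand 13 mm farther back than shut.
Start: joints at [1.495, 0.04, 0.085, 0, -1.615, -0.334], TCP at [239.028, 550.309, 239.261] pointing down, gripper open.
Joint ranges: [-2.56, 2.56], [-1.29, 2.01], [-1.08, 1.49], [-3.29, 1.98], [-2.81, -0.18], [-2.99, 2.99]. Speed limits (rad/s): [2.57, 2.57, 3.01, 3.14, 3.14, 3.14].

### API

Orientations are given as [roll, pitch, yaw] about the fixed x, y, z axes, in that order (R = Rz(yaw) Ry(pitch) Rx(roll)).
In Python, from bench import arm, kin, vision, readout gives the robot as it stands. The module is installed in compiled form; this text tells all that it offers. Calls block until the motion is done:
- arm.move_to(position, orientation): joint-space move of the TCP to a pose.
- arm.move_straight(position, orientation=None, velocity=150): straight line of the TCP; orientation=None keeps the orientation; velocity is the mean speed in mm/s.
- arm.move_j(angles): joint-space move.
- arm.command_gripper(opening, strength=None): finger opening in mm; strength is the grip in N (None keeps the last); returns when the fingers have stopped.
- arm.pause(seconds).
- kin.inverse_kinematics(position, orientation): joint angles nearest the present ones, or None.
- vision.grab_frame(name): name is "scene" or "top"; returns a dict with "image" (420x560x3 uint8, blue, green, red), "K" (3x3 intrinsics, pixels), "extrinsics" (4x4, takes a point from world to camera coordinates). Camera axes: x right, y up, looking along -z (the intrinsics and any distortion apply to the point x, -y, -z); pixel columns grow to the right and rows downward; lengths in mm; the calibration is good to about 2 mm. A picture is of the moment at which its call begins. There is no depth.
A pose or a line that the arm cannot do raises arm.PlanningError and nothing moves.
- arm.close_job(): hands the job in, once; it reports no verdict.
Readings, each from a call of its own:
- readout.read_time(): time.
- readout.read_joint_positions(): joint angles.
- readout.read_joint_vel(): joint speeds.
- readout.read_effort(): joint torques, N m.
- readout.read_ee_pos(): TCP position.
- readout.read_tool_rot(): TCP orientation.
- readout.read_force(): force on the tool from outside, world axes, zero at the start.
- readout.read_wrist_torque(): the same for the moment, N m.
- readout.read_grip_width(): finger opening in mm.
Only numpy, scipy, OpenCV 4.12 (cv2) and the standard library are available. Lean on these libraries where they do the work, as an engineer would, in place of code of your own. Each camera call takes 0.05 s, during which the arm holds its last target.

### The job

The shift is over: take the thermometer out of its sloping desk cradle, from under the lamp arm, with a light grip, lay it gently flat on the floor of the open case, screen up, and then close the lid fully without pressing hard or letting it slam. The thermometer is delicate, so do not squeeze it hard, drop it or press it down hard; leave the telephone handset and everything else on the desk where they are.

Things in the scene. Friction and masses are not known exactly. Their poses are not given: they have to be found in the camera images.
- thermometer: White handheld thermometer, 155 long (x), 30 thick (z), 160 g: square handle 46 wide (y) from x -77.5 to +50, and at +x a round head, diameter 57, centred at x +49, with a lens; screen and one button on the upper face. Origin: middle of its underside; z out of the screen. Starts on its back on a cradle's 32 degree slope, head uppermost. Bears a squeeze of 45 N by each finger, a push of 20 N.
- thermo_grip (a point): Good place to grip the thermometer: on the middle of the handle, 10 towards the button end from the origin and 22 above the underside, axes as the thermometer's; the fingers close on the handle's two sides, 46 apart along y.
- cradle: Fixed grey desk cradle that holds the thermometer: base from x -70 to +95, 85 wide (y), origin under it. A sloping spine 28 wide (narrower than the thermometer) rises at 32 degrees towards +x; at the foot of the slope a stop and two cheeks, 36 long, stand 12 above the spine.
- lamp_tip (a point): Underside of the free end of the cradle's lamp arm, 200 above the desk. The level arm, 20 wide and 14 thick, runs from here 91 towards the cradle's +x to a post at the back: it bars the way straight down onto the thermometer, but the way square to the slope is free. Lift the thermometer off square by 20 to 40, then draw it out towards the cradle's -x.
- phone_cradle: Second fixed cradle, of the same form, with its own lamp arm, that holds the telephone handset; origin as the first's.
- phone: White cordless telephone handset, straight bar 155 x 48 x 28 with a keypad of twelve keys, on the second cradle; leave it. Origin: middle of its underside.
- case: Fixed grey storage case, open on top: outside 150 (x) by 220 (y) by 65 high, walls 6. Origin under its middle; the lid is hinged along the +x rim. The thermometer fits with its length along the case's y.
- case_floor (a point): Centre of the case's inner floor, 20 above the case's underside; axes as the case's. Inside: 138 (x) by 208 (y), 45 deep. The floor is a sprung black panel that gives up to 8 under a load (about 2.5 N per mm).
- lid (a joint): Angle of the case's lid: 0 closed, 1.57 standing upright, up to 1.9 leaning back. Flat plate 150 from hinge to front edge, 220 wide, 8 thick, with a 9 mm tab on the middle of the front edge. Stiff hinge: it stays where it is left; about 1.5 to 3 N at the edge swings it. Starts open, 1.55 to 1.8. Bears a press of 45 N.
- lid_hinge (a point): Middle of the lid's hinge line, at the case's +x rim, 65.5 above the case's underside; the lid's lower face starts here. x and y axes as the lid's: its plate runs along its own -x, its outer face is at +8 along its own z.
- lid_edge (a point): Middle of the lid's front edge, on its outer (upper when closed) face, 150 from the hinge.
- mouse: Black computer mouse, 95 x 58 x 30; leave it.
- stapler: Black stapler, 140 x 34 x 60; leave it.
- tape: Lying roll of tape, diameter 100, 48 high; leave it.
- mug: White mug, diameter 80, 95 high; leave it.
- sanitizer: Clear bottle, diameter 64, 160 high; leave it.
- modem: White stick modem, 115 x 35 x 14; leave it.
There are look-alikes about, which are no part of the job. Leave any orange look-alike of the cradle alone.

How it is judged:
By the outcome, as a careful person would: the job done as asked, in the order asked, and still so for the second after the job is handed in, with the robot touching nothing.
It also fails if it takes over 72 s, if anything falls off the work surface, if the arm or the gripper's body presses on something with over 40 N, if the wrist force passes 120 N, or if a joint passes its speed limit or range.

## Working session

There is one attempt and no reset: what is moved stays moved. The work goes in short steps, each a Python script; the robot and the scene stay as the last script left them, time stands still between calls to the robot, and variables do not carry over. Pictures are saved under pics/ and viewed, and the job is handed in when it is done.

```bash
mkdir -p pics; ls; python3 - <<'E'
from bench import arm,kin,vision,readout
import cv2,numpy as np
np.set_printoptions(precision=4,suppress=True)
for n in("scene","top"):
    f=vision.grab_frame(n); cv2.imwrite(f"pics/{n}0.png",f["image"]); print(n,{k:v for k,v in f.items() if k!="image"})
    np.savez(f"{n}0.npz",**{k:v for k,v in f.items() if isinstance(v,np.ndarray)})
print(readout.read_time(),readout.read_tool_rot(),readout.read_force())
E
```

```text
pics
scene {'K': array([[382.3015,   0.    , 271.5891],
       [  0.    , 382.3015, 203.5995],
       [  0.    ,   0.    ,   1.    ]]), 'extrinsics': array([[    0.3296,     0.9441,     0.0009,  -240.8736],
       [   -0.5896,     0.205 ,     0.7812,   191.6145],
       [    0.7374,    -0.258 ,     0.6242, -1524.9961],
       [    0.    ,     0.    ,     0.    ,     1.    ]])}
top {'K': array([[382.1775,   0.    , 281.382 ],
       [  0.    , 382.1775, 210.0958],
       [  0.    ,   0.    ,   1.    ]]), 'extrinsics': array([[    0.0207,    -0.9998,    -0.0035,    58.6244],
       [    0.9927,     0.0201,     0.119 ,  -565.2707],
       [   -0.1189,    -0.0059,     0.9929, -1365.3344],
       [    0.    ,     0.    ,     0.    ,     1.    ]])}
0.1 [ 3.1401 -0.0001 -0.4098] [ 0.0637 -0.1127 -0.4745]
```

View pics/scene0.png

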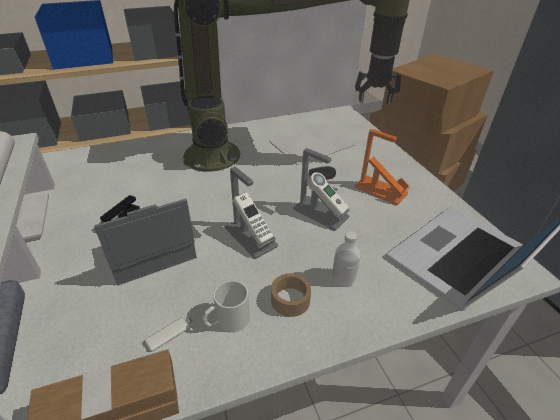

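View pics/top0.png

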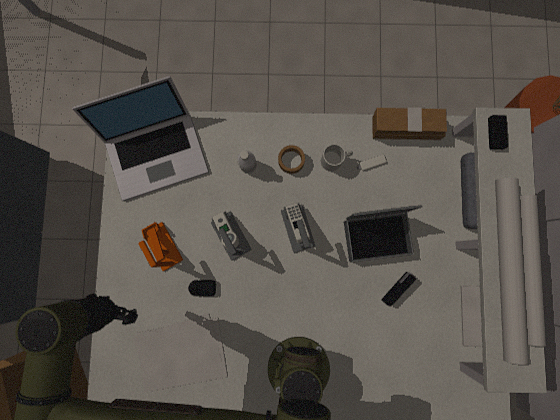

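The scene view shows the white thermometer with a round head and green screen at (328,197), on a grey cradle. The phone with its keypad is at (253,220), the orange look-alike cradle at (383,170), and the case with its lid up at (150,240). In the top view they are at (228,233), (297,228), (160,245) and (378,235). I'll enlarge the target.

```bash
python3 - <<'E'
import cv2,numpy as np
a=cv2.imread("pics/top0.png");b=cv2.imread("pics/scene0.png")
def c(im,x,y,w,h,s,n):
    o=cv2.resize(im[y:y+h,x:x+w],None,fx=s,fy=s,interpolation=cv2.INTER_CUBIC)
    for i in range(0,w,10):
        cv2.putText(o,str(x+i),(i*s,8),0,.3,(0,255,255),1); cv2.line(o,(i*s,0),(i*s,o.shape[0]),(0,255,255) if 0 else (90,90,0),1)
    for i in range(0,h,10):
        cv2.putText(o,str(y+i),(0,i*s+4),0,.3,(0,255,255),1); cv2.line(o,(0,i*s),(o.shape[1],i*s),(90,90,0),1)
    cv2.imwrite(n,o)
a=cv2.convertScaleAbs(a,alpha=1.5)
c(a,195,195,75,75,8,"pics/c1.png"); c(b,290,140,75,75,8,"pics/c2.png"); c(a,335,195,95,75,8,"pics/c3.png"); c(b,90,185,115,100,6,"pics/c4.png")
E
```

```text
(no output)
```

View pics/c1.png

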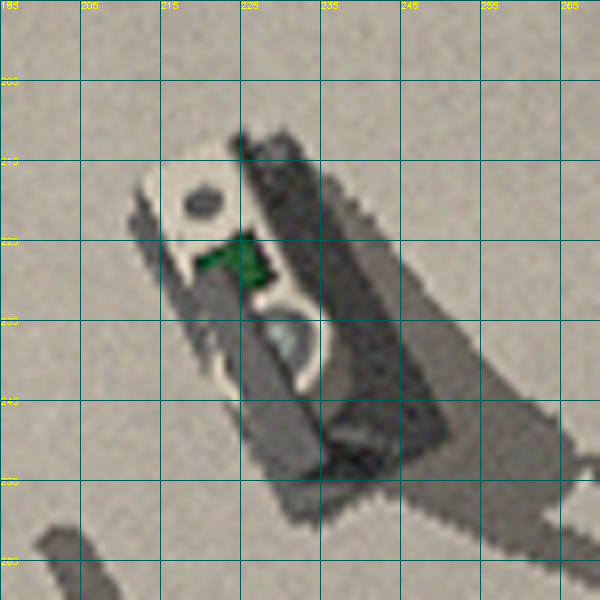

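View pics/c2.png

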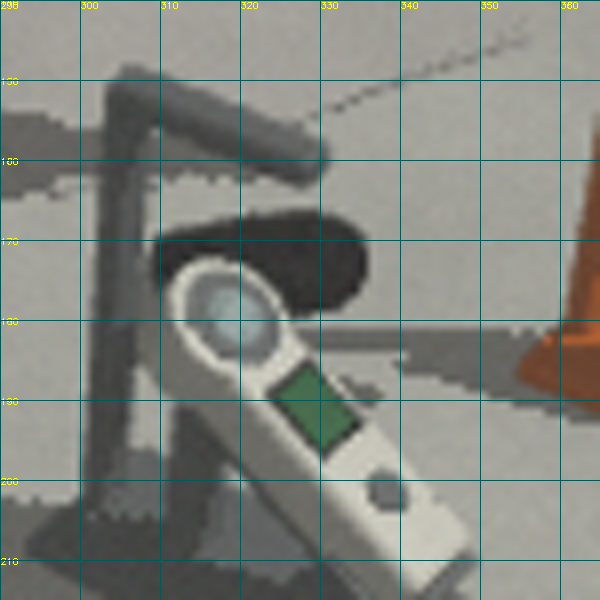

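View pics/c3.png

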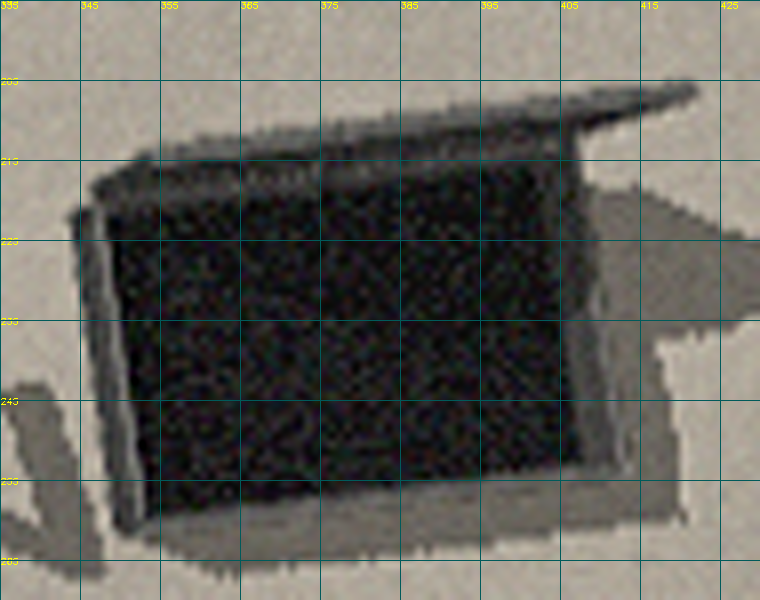

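View pics/c4.png

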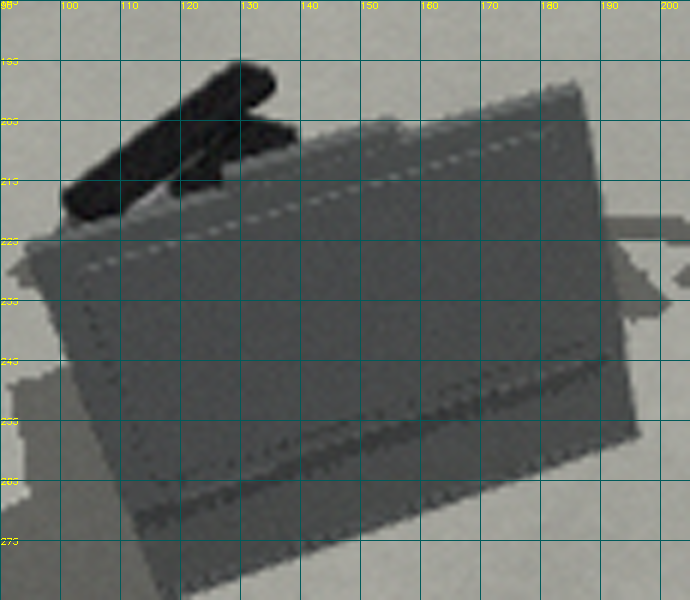

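Candidates:
- **Top (228,233) / scene (328,197):** round head with lens, green screen and one button on a grey cradle. This is the thermometer.
- **Top (297,228):** twelve keys, so it is the phone.
- **Top (160,245):** an empty orange cradle, the look-alike.

The crop confirms the first: button at top (220,220), green screen at (225,227), lens at (230,237) and the lamp arm over its left edge. Next I'll triangulate.

```bash
cat >h.py <<'E'
import numpy as np,cv2
def load(n,i=0):
    return np.load(f"{n}{i}.npz")
def ray(f,px):
    K=f["K"];E=f["extrinsics"];p=np.linalg.solve(K,[px[0],px[1],1.]);d=np.array([p[0],-p[1],-p[2]])
    R=E[:3,:3];return -R.T@E[:3,3],R.T@d/np.linalg.norm(d)
def plane(f,px,z):
    o,d=ray(f,px);return o+d*(z-o[2])/d[2]
def tri(fa,a,fb,b):
    o1,d1=ray(fa,a);o2,d2=ray(fb,b);s,t=np.linalg.lstsq(np.c_[d1,-d2],o2-o1,rcond=None)[0]
    p,q=o1+s*d1,o2+t*d2;return (p+q)/2,np.linalg.norm(p-q)
def proj(f,P):
    E=f["extrinsics"];c=E[:3,:3]@P+E[:3,3];u=f["K"]@[c[0],-c[1],-c[2]];return u[:2]/u[2]
E
python3 - <<'E'
from h import *
np.set_printoptions(precision=1,suppress=True)
T=load("top");S=load("scene")
t=lambda X,Y:((X+.5)/8+194.5,(Y+.5)/8+194.5)
s=lambda X,Y:((X+.5)/8+289.5,(Y+.5)/8+139.5)
c3=lambda X,Y:((X+.5)/8+334.5,(Y+.5)/8+194.5)
c4=lambda X,Y:((X+.5)/6+89.5,(Y+.5)/6+184.5)
print("cams",ray(T,(0,0))[0],ray(S,(0,0))[0])
print("button",tri(T,t(203,202),S,s(388,490)))
print("lens",tri(T,t(283,340),S,s(235,312)))
print("scr A",tri(T,t(277,278),S,s(268,396)))
print("scr A'",tri(T,t(248,230),S,s(325,458)))
print("scr B",tri(T,t(197,268),S,s(360,422)))
print("lampend top-view mid", [plane(T,t(*p),214) for p in[(192,277),(243,262)]], plane(T,t(300,515),214))
print("cradle base corners z~0",[plane(T,t(*p),10) for p in[(240,135),(285,130),(450,435),(295,520)]])
print("case bot",plane(S,c4(165,600),0),plane(S,c4(638,435),0))
print("hinge",plane(S,c4(138,520),65),plane(S,c4(608,358),65))
print("lid corners",tri(T,c3(95,185),S,c4(580,82)) ,tri(T,c3(695,92),S,c4(40,225)))
print("lid TRc",tri(T,c3(150,152),S,c4(580,82)))
print("rim",[plane(T,c3(*p),65) for p in[(75,215),(115,530),(140,520),(630,470)]])
print("floor",[plane(T,c3(*p),20) for p in[(150,510),(580,465)]])
E
```

```text
cams [ 397.6   62.  1423.1] [1316.9 -205.3  802.5]
button (array([519.7, 286.8,  82.4]), np.float64(2.3466514675612324))
lens (array([458.3, 244.4, 133.8]), np.float64(6.990067634960653))
scr A (array([485.2, 249.4, 111.8]), np.float64(3.644937160444899))
scr A' (array([506.9, 265. ,  94. ]), np.float64(2.908280785033035))
scr B (array([490.2, 287.3,  93.6]), np.float64(4.355096700988045))
lampend top-view mid [array([477.4, 266.9, 214. ]), array([483.8, 246.9, 214. ])] [384.8 220.7 214. ]
cradle base corners z~0 [array([557.5, 281.8,  10. ]), array([560.2, 260.9,  10. ]), array([420.6, 179.8,  10. ]), array([380.4, 249.7,  10. ])]
case bot [ 559.5 -374.9    0. ] [ 529.3 -158.9    0. ]
hinge [ 572.4 -370.6   65. ] [ 541.1 -166.8   65. ]
lid corners (array([ 521.9, -148.2,  204.8]), np.float64(17.295193065635303)) (array([ 563.2, -370.2,  223.1]), np.float64(6.107006642604927))
lid TRc (array([ 535.6, -158.3,  217.6]), np.float64(1.6667906879135115))
rim [array([ 524. , -153.8,   65. ]), array([ 385.2, -171.5,   65. ]), array([ 389.8, -182.5,   65. ]), array([ 416.2, -398.4,   65. ])]
floor [array([ 394.2, -195.2,   20. ]), array([ 418.6, -390.9,   20. ])]
```

The case's yaw is about 7.5°, with its centre near (472,-276) and the lid at about 1.57. Now I'll refine the thermometer axis with line fits.

```bash
python3 - <<'E'
import cv2,numpy as np
b=cv2.convertScaleAbs(cv2.imread("pics/scene0.png"),alpha=1.2)
x,y,w,h,s=285,145,80,75,9
o=cv2.resize(b[y:y+h+10,x:x+w],None,fx=s,fy=s,interpolation=cv2.INTER_CUBIC)[90:]
cv2.imwrite("pics/c5.png",o[:, :])
a=cv2.imread("pics/top0.png");
for n,im,r in(("top",a,(195,195,75,75)),("scene",cv2.imread("pics/scene0.png"),(290,140,75,85))):
    X,Y,W,H=r;g=im[Y:Y+H,X:X+W].astype(int)
    # green screen, in full image px
    m=((g[...,1]-g[...,2]>20)&(g[...,1]-g[...,0]>12)).astype(np.uint8)
    k,l,st,ce=cv2.connectedComponentsWithStats(m);i=1+np.argmax(st[1:,4])
    c,_=cv2.findContours((l==i).astype(np.uint8),0,2);print(n,st[i],ce[i]+[X,Y],cv2.minAreaRect(c[0]))
E
```

```text
top [25 30  8  6 26] [224.38461538 227.34615385] ((28.5, 32.5), (5.0, 7.0), 90.0)
scene [35 46  9 10 47] [328.91489362 190.4893617 ] ((39.000003814697266, 50.500003814697266), (7.77817440032959, 4.949747562408447), 45.0)
```

View pics/c5.png

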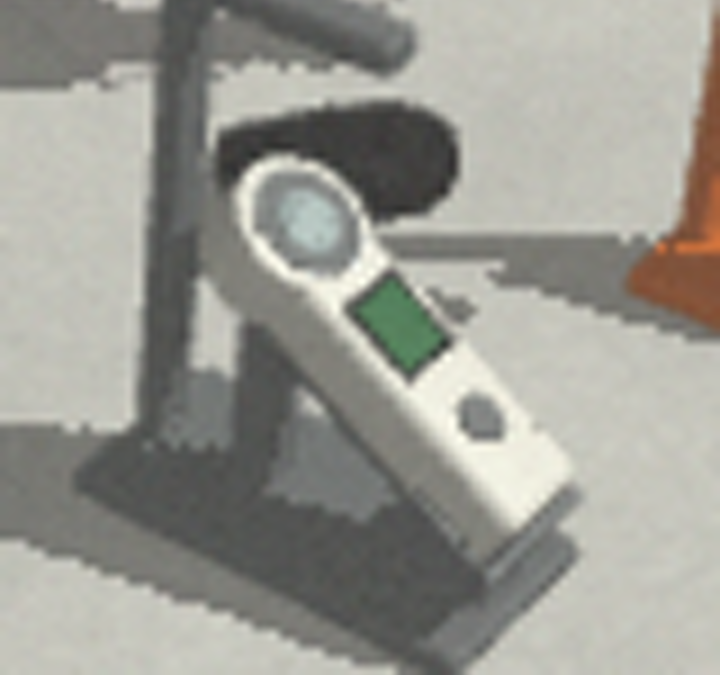

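```bash
python3 - <<'E'
from h import *
from scipy.optimize import least_squares
np.set_printoptions(precision=2,suppress=True)
T=load("top");S=load("scene")
t=lambda X,Y:np.array([(X+.5)/8+194.5,(Y+.5)/8+194.5])
s=lambda X,Y:np.array([(X+.5)/9+284.5,(Y+.5)/9+154.5])
def R(psi,a):
    x=np.array([np.cos(psi)*np.cos(a),np.sin(psi)*np.cos(a),np.sin(a)]);y=np.array([-np.sin(psi),np.cos(psi),0]);return np.c_[x,y,np.cross(x,y)]
obs=[(S,(49,0,30),s(303,221),1),(S,(-77.5,23,30),s(508,537),1),(S,(-77.5,-23,30),s(577,474),1),(T,(-77.5,-23,30),t(138,184),1),(T,(-77.5,23,30),t(235,152),.5),
 (S,("b",0,30),s(480,415),1),(T,("b",0,30),t(203,202),1),(S,("s",0,30),np.array([328.9,190.5]),1),(T,(49,0,30),t(283,340),.4)]
def f(p,out=False):
    M=R(p[3],np.radians(32));r=[]
    for c,P,u,w in obs:
        P=[p[4] if v=="b" else p[5] if v=="s" else v for v in P]
        r.append(w*(proj(c,M@np.array(P,float)+p[:3])-u))
    return np.array(r) if out else np.ravel(r)
q=least_squares(f,[485,265,80,np.radians(-146),-40,10])
print(q.x,np.degrees(q.x[3]));print(f(q.x,True))
M=R(q.x[3],np.radians(32));print(M); np.savez("th.npz",M=M,o=q.x[:3])
x=M[:,0]*[1,1,0];x/=np.linalg.norm(x)
# lamp tip from scene/top in thermometer frame
g=M@[-10,0,22]+q.x[:3];print("grip",g)
L=(plane(T,t(192,277),214)+plane(T,t(243,262),214))/2;print("lamp",L,M.T@(L-q.x[:3]))
# cradle base near edges in scene z=0 corners
print("base",[plane(S,s(*p),0) for p in[(435,672),(575,550)]])
from bench import kin,arm
from scipy.spatial.transform import Rotation as Ro
for sg in(1,-1):
    A=np.c_[-sg*M[:,0],sg*M[:,1],-M[:,2]]; A=np.c_[sg*M[:,0],-sg*M[:,1],-M[:,2]]
    e=Ro.from_matrix(A).as_euler("xyz")
    for d in(120,60,0,):
        print(sg,d,e,kin.inverse_kinematics(list(g-M[:,2]*11+M[:,2]*d),list(e)))
    for yaw in (np.radians(7.5),np.radians(187.5)):
        # case: thermo x along +-case y ; 
        B=np.array([[np.cos(yaw),-np.sin(yaw),0],[np.sin(yaw),np.cos(yaw),0],[0,0,1]])
        Mt=np.c_[B[:,1],-B[:,0],B[:,2]]
        A=np.c_[sg*Mt[:,0],-sg*Mt[:,1],-Mt[:,2]];e=Ro.from_matrix(A).as_euler("xyz")
        print(" place",sg,np.degrees(yaw),e,[kin.inverse_kinematics([470,-276,z],list(e)) for z in(150,31)])
E
```

```text
[472.48 261.49  75.34  -2.62 -42.53  -0.33] -150.37427277221974
[[-0.39 -0.25]
 [-0.3  -0.31]
 [ 0.26 -0.56]
 [-0.76 -0.92]
 [-0.75 -1.49]
 [-0.56  0.83]
 [-0.24  0.55]
 [-0.6   0.52]
 [-0.83  0.82]]
[[-0.74  0.49  0.46]
 [-0.42 -0.87  0.26]
 [ 0.53  0.    0.85]]
grip [489.99 271.45  88.7 ]
lamp [480.6  256.92 214.  ] [ 69.41   7.99 120.13]
base [array([551.67, 264.04,   0.  ]), array([509.67, 340.63,   0.  ])]
1 120 [ 3.14 -0.56 -2.62] [ 0.76  0.59  0.61 -0.15 -2.13 -1.85]
1 60 [ 3.14 -0.56 -2.62] [ 0.77  0.51  0.41 -0.14 -2.01 -1.84]
1 0 [ 3.14 -0.56 -2.62] [ 0.78  0.45  0.24 -0.14 -1.89 -1.84]
 place 1 7.499999999999999 [3.14 0.   1.7 ] [array([-0.16, -0.1 , -0.21,  0.  , -1.46, -2.85]), array([-0.16, -0.03, -0.37,  0.  , -1.23, -2.85])]
 place 1 187.5 [ 3.14  0.   -1.44] [array([-0.16, -0.1 , -0.21,  0.  , -1.46,  0.29]), array([-0.16, -0.03, -0.37,  0.  , -1.23,  0.29])]
-1 120 [3.14 0.56 0.52] [ 0.76  0.59  0.61 -0.15 -2.13  1.29]
-1 60 [3.14 0.56 0.52] [ 0.77  0.51  0.41 -0.14 -2.01  1.3 ]
-1 0 [3.14 0.56 0.52] [ 0.78  0.45  0.24 -0.14 -1.89  1.3 ]
 place -1 7.499999999999999 [ 3.14  0.   -1.44] [array([-0.16, -0.1 , -0.21,  0.  , -1.46,  0.29]), array([-0.16, -0.03, -0.37,  0.  , -1.23,  0.29])]
 place -1 187.5 [3.14 0.   1.7 ] [array([-0.16, -0.1 , -0.21,  0.  , -1.46, -2.85]), array([-0.16, -0.03, -0.37,  0.  , -1.23, -2.85])]
```

```bash
cat >>h.py <<'E'
from scipy.spatial.transform import Rotation as Ro
_d=np.load("th.npz");M=_d["M"];o=_d["o"]
def tool(Mt): return list(Ro.from_matrix(np.c_[-Mt[:,0],Mt[:,1],-Mt[:,2]]).as_euler("xyz"))
E0=tool(M)
def P(d,dx=0,dy=0): return list(o+M@np.array([-10+dx,dy,11+d]))   # TCP, d above grasp height
def crop(im,x,y,w,h,s,n): cv2.imwrite(n,cv2.resize(im[y:y+h,x:x+w],None,fx=s,fy=s,interpolation=cv2.INTER_CUBIC))
E
python3 - <<'E'
from h import *
from bench import arm,kin,vision,readout
np.set_printoptions(precision=2,suppress=True)
p=np.array([239,550,380.]);r=readout.read_tool_rot()
w2=np.array(P(220));w2[2]=max(w2[2],330);print(w2,P(70),kin.inverse_kinematics(list(p),list(r)),kin.inverse_kinematics(list(w2),E0))
arm.move_straight(list(p),velocity=300)
arm.move_to(list(w2),E0); print(readout.read_time())
arm.move_straight(P(75),velocity=200)
print(readout.read_time(),readout.read_ee_pos(),P(75),readout.read_tool_rot(),E0,readout.read_force())
for n,r in(("scene",(270,90,110,130)),("top",(170,170,110,100))):
    f=vision.grab_frame(n);np.savez(n+"1.npz",**{k:v for k,v in f.items() if isinstance(v,np.ndarray)});crop(f["image"],*r,5,f"pics/{n}1c.png")
E
```

```text
[586.27 326.2  330.  ] [np.float64(517.1686825786934), np.float64(286.90247582087204), np.float64(138.7369744011151)] [ 1.49  0.1   0.41 -0.   -1.88 -0.33] [ 0.74  0.96  1.47 -0.24 -2.62  1.18]
2.2667
4.6333 [519.66 288.28 143.21] [np.float64(519.4719052532506), np.float64(288.2122567096248), np.float64(142.97721488189723)] [-3.14  0.56  0.52] [np.float64(3.141592653589793), np.float64(0.5585053606381853), np.float64(0.5170664834224978)] [0.44 0.34 0.1 ]
```

View pics/scene1c.png

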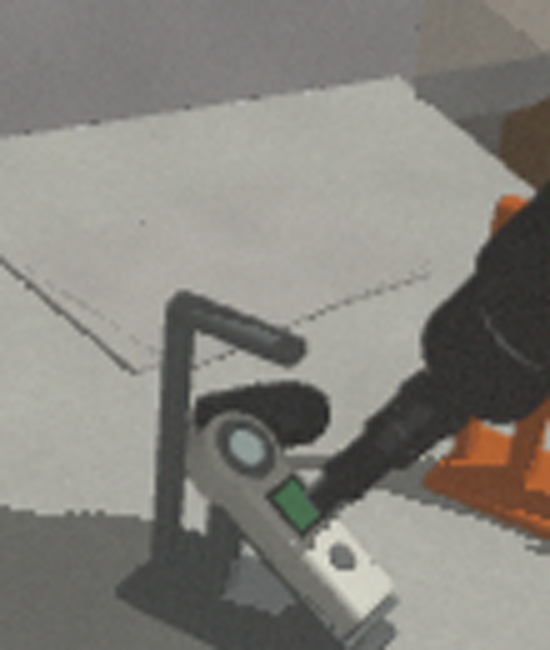

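View pics/top1c.png

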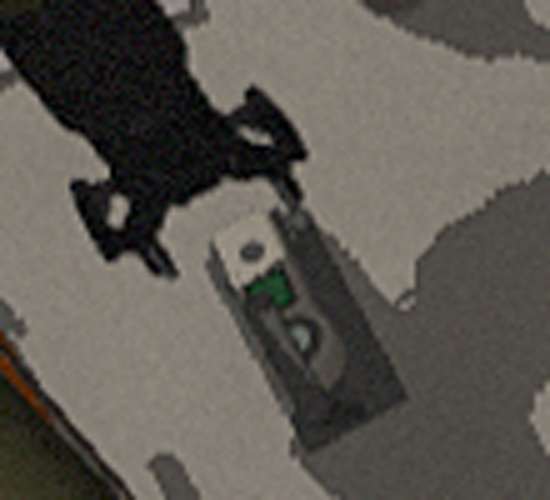

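```bash
python3 - <<'E'
from h import *
np.set_printoptions(precision=2,suppress=True)
for n,c in(("top",(170,170)),("scene",(270,90))):
    f=load(n,1)
    for y in(-50,-42.5,0,42.5,50): print(n,y,(proj(f,np.array(P(75+3,0,y)))-c)*5)
    for q in((-77.5,-23,30),(-77.5,23,30),(-42.5,0,30),(49,0,30),(-10,0,30)): print(q,(proj(f,o+M@np.array(q))-c)*5)
E
```

```text
top -50 [163.34 273.16]
top -42.5 [173.29 267.84]
top 0 [229.57 237.8 ]
top 42.5 [285.65 207.87]
top 50 [295.53 202.6 ]
(-77.5, -23, 30) [205.26 233.24]
(-77.5, 23, 30) [262.16 202.9 ]
(-42.5, 0, 30) [248.48 251.86]
(49, 0, 30) [289.35 345.57]
(-10, 0, 30) [262.6  284.24]
scene -50 [399.92 433.93]
scene -42.5 [393.22 439.27]
scene 0 [354.28 470.33]
scene 42.5 [313.56 502.81]
scene 50 [306.18 508.69]
(-77.5, -23, 30) [394.62 583.33]
(-77.5, 23, 30) [353.48 619.56]
(-42.5, 0, 30) [336.6  557.46]
(49, 0, 30) [239.18 444.32]
(-10, 0, 30) [301.82 517.06]
```

Top view: the jaw tips at crop (167,272) and (293,205) match the prediction, and the button sits about 1 px to the +y side of the fit. The cradle base and lamp also put the axis about +3 to +5 mm in y. I'll shift +3 and close in steps while watching the lateral force.

```bash
python3 - <<'E'
from h import *
from bench import arm,kin,vision,readout
np.set_printoptions(precision=2,suppress=True)
arm.move_straight(P(30,0,3),velocity=120);F0=np.array(readout.read_force())
arm.move_straight(P(2,0,3),velocity=60)
def F(): return M.T@(np.array(readout.read_force())-F0)
print("at",readout.read_time(),F())
y=3
for w in(62,57,54,51,49,48,47):
    arm.command_gripper(w,20);f=F();print(w,readout.read_grip_width(),f,readout.read_time())
    if abs(f[1])>1.5: break
f=vision.grab_frame("scene");crop(f["image"],270,90,110,130,5,"pics/s2.png")
f=vision.grab_frame("top");crop(f["image"],170,170,110,100,5,"pics/t2.png")
E
```

```text
at 5.875 [0.07 0.87 1.08]
62 62.201222518439764 [ 0.08  0.57 -0.81] 6.2417
57 57.30370510130647 [ 0.13  0.11 -0.69] 6.4667
54 53.918655869764855 [-0.74 -0.41  0.15] 6.6833
51 50.68982608228589 [-0.09 -0.1   0.58] 6.9
49 48.81256518472179 [-1.19 -1.91  1.85] 7.1167
```

View pics/s2.png

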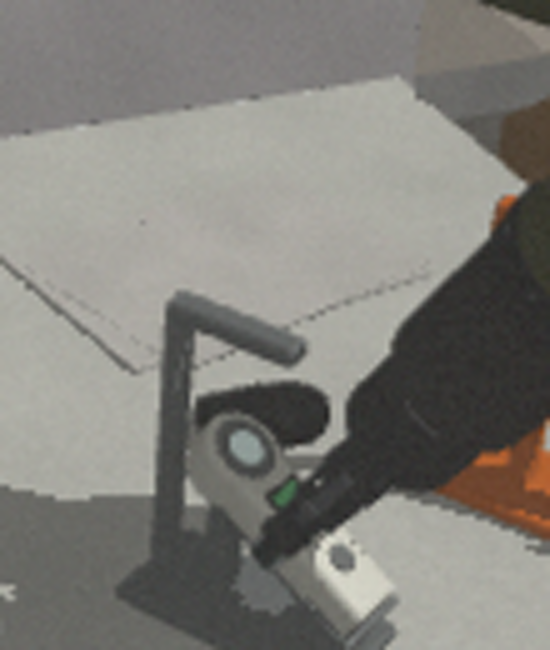

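View pics/t2.png

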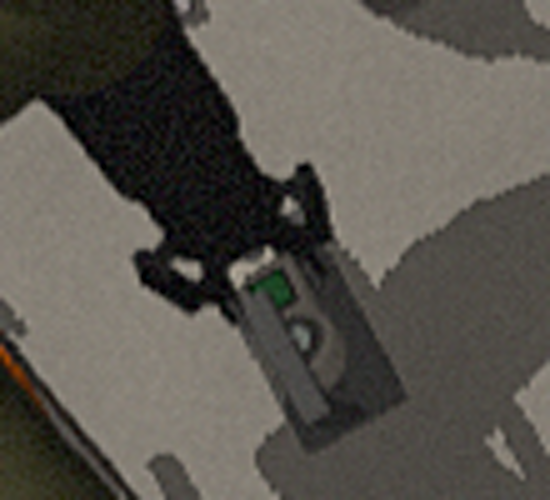

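Well centred, to about 1 mm. Now I'll grip, lift off square and draw out.

```bash
python3 - <<'E'
from h import *
from bench import arm,kin,vision,readout
np.set_printoptions(precision=2,suppress=True)
arm.move_straight(P(2,0,2.2),velocity=30)
arm.command_gripper(40,28);print(readout.read_grip_width(),M.T@np.array(readout.read_force()))
arm.move_straight(P(34,0,2.2),velocity=60);print("lifted",readout.read_grip_width(),readout.read_force())
h=-M[:,0]*[1,1,0];h/=np.linalg.norm(h)
q=np.array(P(34,0,2.2))+h*140
arm.move_straight(list(q),velocity=130);print(readout.read_time(),readout.read_grip_width(),q)
f=vision.grab_frame("scene");cv2.imwrite("pics/s3.png",f["image"])
f=vision.grab_frame("top");cv2.imwrite("pics/t3.png",f["image"])
# preview placing
psi=np.radians(7.5);cx=np.array([np.cos(psi),np.sin(psi),0]);cy=np.array([-np.sin(psi),np.cos(psi),0])
E1=tool(np.c_[cy,-cx,[0,0,1]]);t=np.array([472,-276,0])-8*cx-10*cy
up=q.copy();up[2]=340
print(kin.inverse_kinematics(list(up),E0),kin.inverse_kinematics(list(t+[0,0,330]),E1),E1,t)
E
```

```text
45.87820642560316 [-0.31  0.6   0.97]
lifted 45.42792563458358 [-0.36 -0.73 -1.48]
9.5917 45.66561473973031 [623.37 344.77 108.21]
None [-0.18 -0.07  0.14  0.   -1.78  0.32] [np.float64(3.141592653589793), np.float64(0.0), np.float64(-1.439896632895322)] [ 465.37 -286.96    0.  ]
```

View pics/s3.png

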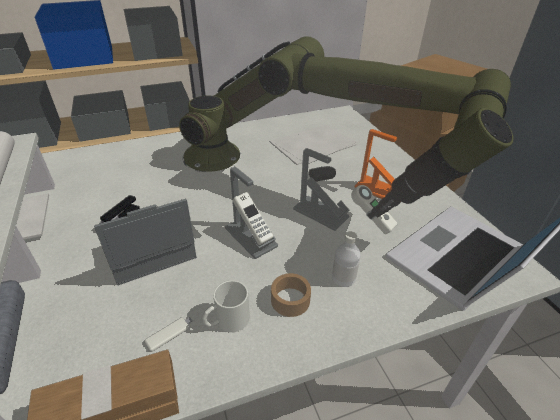

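View pics/t3.png

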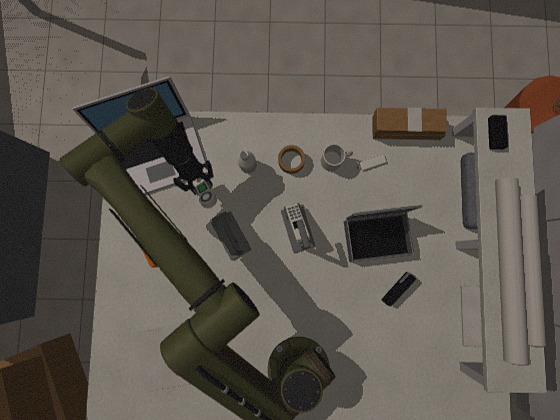

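It is out cleanly: in the scene view the thermometer is in the jaws at (365,198) and the cradle is empty. Next I'll level it, raise it and carry it over the case.

```bash
python3 - <<'E'
from h import *
from bench import arm,kin,vision,readout
np.set_printoptions(precision=2,suppress=True)
h=M[:,0]*[1,1,0];h/=np.linalg.norm(h)
El=tool(np.c_[h,M[:,1],[0,0,1]])
psi=np.radians(7.5);cx=np.array([np.cos(psi),np.sin(psi),0]);cy=np.array([-np.sin(psi),np.cos(psi),0])
E1=tool(np.c_[cy,-cx,[0,0,1]]);t=np.array([472,-276,0])-8*cx-10*cy
w=None
for c in([600,335,320],[590,330,310],[570,322,310]):
    print(c,kin.inverse_kinematics(c,El))
    try: arm.move_straight(c,El,velocity=150);w=c;break
    except arm.PlanningError as e: print(e)
if w:
    print(readout.read_time(),readout.read_grip_width())
    arm.move_to(list(t+[0,0,320]),E1)
    print(readout.read_time(),readout.read_grip_width(),readout.read_force())
    arm.move_straight(list(t+[0,0,150]),velocity=150)
    print(readout.read_time(),readout.read_force())
    f=vision.grab_frame("scene");cv2.imwrite("pics/s4.png",f["image"])
    f=vision.grab_frame("top");np.savez("top4.npz",K=f["K"],extrinsics=f["extrinsics"]);crop(f["image"],320,170,130,110,6,"pics/t4.png")
E
```

```text
[600, 335, 320] [ 0.8   0.31  0.53  0.   -1.8   1.29]
11.2667 45.547430182684266
13.5417 45.565093506746095 [-0.61  0.63 -2.93]
14.825 [ 0.78  0.22 -1.7 ]
```

View pics/s4.png

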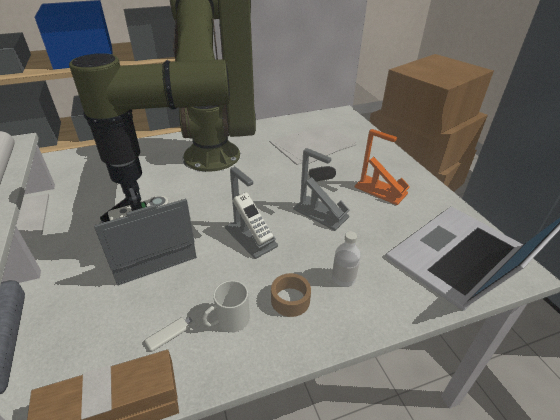

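View pics/t4.png

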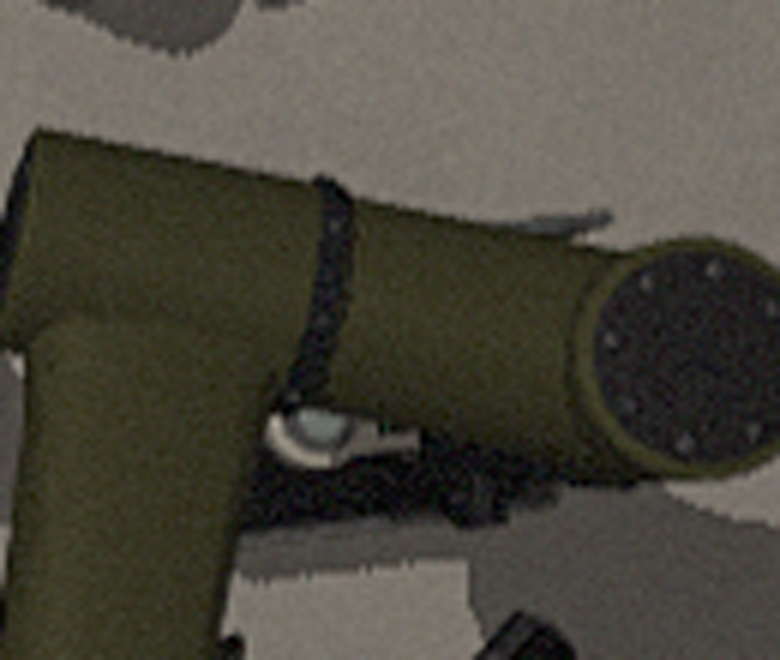

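```bash
python3 - <<'E'
from h import *
np.set_printoptions(precision=1,suppress=True)
S=load("scene");T=load("top")
for z in(150,200,300,350,400,450,500): print(z,proj(S,np.array([465,-287,z])),(proj(T,np.array([465,-287,z]))-[320,170])*6)
for px in((160,62),(160,106),(120,150)):
    o1,d=ray(S,px);print([o1+d*(x-o1[0])/d[0] for x in(400,465,520)])
E
```

```text
150 [136.5 212.7] [408.7 406. ]
200 [132.2 197.8] [434.4 401.5]
300 [122.8 165. ] [492.7 391.4]
350 [117.6 146.9] [525.9 385.7]
400 [112.  127.4] [562.3 379.4]
450 [106.  106.5] [602.5 372.5]
500 [99.6 83.9] [646.9 364.8]
[array([ 400. , -154.5,  510.4]), array([ 465. , -158.1,  531.1]), array([ 520. , -161.1,  548.6])]
[array([ 400. , -172.9,  406.5]), array([ 465. , -175.2,  434.5]), array([ 520. , -177.2,  458.3])]
[array([ 400. , -289.8,  305.7]), array([ 465. , -283.8,  341. ]), array([ 520. , -278.8,  370.7])]
```

The wrist links clear the lid. Now I'll lower it with force watching.

```bash
python3 - <<'E'
from h import *
from bench import arm,kin,vision,readout
np.set_printoptions(precision=2,suppress=True)
psi=np.radians(7.5);cx=np.array([np.cos(psi),np.sin(psi),0]);cy=np.array([-np.sin(psi),np.cos(psi),0])
t=np.array([472,-276,0])-8*cx-10*cy
def Fz():
    v=[]
    for _ in range(4): arm.pause(.04); v.append(readout.read_force())
    return np.mean(v,0)
arm.move_straight(list(t+[0,0,60]),velocity=100)
arm.move_straight(list(t+[0,0,40]),velocity=50);arm.pause(.2)
b=Fz();print("base",b,readout.read_time())
for z in np.arange(38,24,-1.):
    arm.move_straight(list(t+[0,0,z]),velocity=15);f=Fz();print(z,(f-b),readout.read_time())
    if f[2]-b[2]>1.3: break
print(readout.read_grip_width())
f=vision.grab_frame("scene");cv2.imwrite("pics/s5.png",f["image"])
E
```

```text
base [-0.73 -0.02 -1.64] 16.8917
38.0 [ 0.65 -0.02 -0.07] 17.3417
37.0 [ 0.57 -0.04  0.29] 17.7583
36.0 [ 0.62 -0.08 -0.01] 18.175
35.0 [ 0.38  0.03 -0.49] 18.5917
34.0 [ 0.35 -0.4   0.23] 19.0083
33.0 [0.84 0.15 0.18] 19.425
32.0 [0.7  0.09 0.43] 19.8417
31.0 [ 0.86 -0.43  1.36] 20.2583
45.46047486748687
```

```bash
python3 - <<'E'
from h import *
from bench import arm,kin,vision,readout
np.set_printoptions(precision=2,suppress=True)
psi=np.radians(7.5);cx=np.array([np.cos(psi),np.sin(psi),0]);cy=np.array([-np.sin(psi),np.cos(psi),0])
t=np.array([472,-276,0])-8*cx-10*cy
arm.move_straight(list(t+[0,0,30.6]),velocity=15);arm.pause(.1);print(readout.read_force())
for w in(48,52,64): arm.command_gripper(w,20);print(w,readout.read_force())
arm.move_straight(list(t+[0,0,100]),velocity=80)
arm.move_straight(list(t+[0,0,290]),velocity=250)
arm.command_gripper(0,20)
print(readout.read_time())
# move out left of case, high, so that the top view is free
try: arm.move_to([560,60,330],readout.read_tool_rot())
except arm.PlanningError as e: print(e)
print(readout.read_time(),readout.read_ee_pos(),readout.read_grip_width())
f=vision.grab_frame("scene");np.savez("scene6.npz",**{k:v for k,v in f.items() if isinstance(v,np.ndarray)});cv2.imwrite("pics/s6.png",f["image"])
f=vision.grab_frame("top");np.savez("top6.npz",**{k:v for k,v in f.items() if isinstance(v,np.ndarray)});crop(f["image"],320,180,130,100,6,"pics/t6.png")
E
```

```text
[ 0.17 -0.79  1.59]
48 [ 0.36 -0.87 -0.11]
52 [-0.07  1.18 -0.37]
64 [-0.19  0.45 -0.17]
23.9167
25.275 [560.    59.09 330.02] -0.3269248875943479
```

View pics/s6.png

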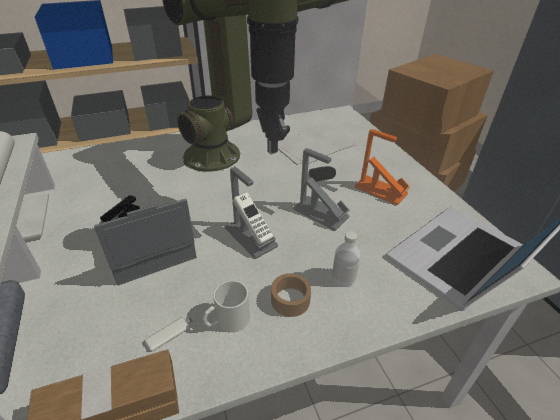

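View pics/t6.png

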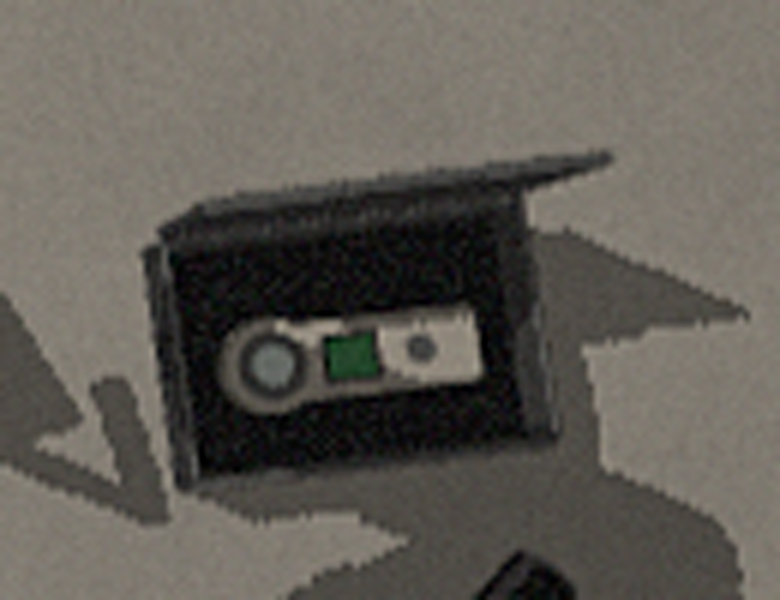

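The thermometer lies flat, screen up, inside the case, from head at crop (270,362) to handle end at (478,345). Now I'll close the lid, pushing it from behind with shut fingers along its arc.

```bash
cat >lid.py <<'E'
from h import *
from bench import arm,kin,vision,readout
np.set_printoptions(precision=2,suppress=True)
psi=np.radians(7.5);cx=np.array([np.cos(psi),np.sin(psi),0]);cy=np.array([-np.sin(psi),np.cos(psi),0]);z=np.array([0,0,1.])
H=np.array([472,-276,65.5])+75*cx
def tcp(th,r=132,off=0):
    n=np.sin(th)*cx+np.cos(th)*z
    return list(H+r*(-np.cos(th)*cx+np.sin(th)*z)+(8+off)*n+11*cx+8*z)
EL=[tool(np.c_[s*cx,s*cy,z]) for s in(1,-1)]
E
python3 - <<'E'
from lid import *
a=np.array(tcp(1.57,off=30));u=a.copy();u[2]=330
for e in EL: print(e,kin.inverse_kinematics(list(u),e),kin.inverse_kinematics(list(a),e),kin.inverse_kinematics(tcp(0),e))
js=[(abs(kin.inverse_kinematics(list(u),e)-np.array(readout.read_joint_positions())).max(),e) for e in EL]
e=min(js)[1]
arm.move_to(list(u),e);arm.move_straight(list(a),velocity=120);arm.pause(.2)
print(readout.read_time(),readout.read_ee_pos(),e,readout.read_force())
f=vision.grab_frame("scene");crop(f["image"],80,130,130,110,6,"pics/s7.png")
E
```

```text
[np.float64(-3.141592653589793), np.float64(0.0), np.float64(-3.0106929596902186)] [-0.1   0.2   0.43  0.   -1.8  -1.34] [-0.1   0.17  0.16  0.   -1.56 -1.34] [-0.19 -0.16 -0.4   0.   -1.34 -1.25]
[np.float64(3.141592653589793), np.float64(0.0), np.float64(0.1308996938995748)] [-0.1   0.2   0.43  0.   -1.8   1.81] [-0.1   0.17  0.16  0.   -1.56  1.81] [-0.19 -0.16 -0.4   0.   -1.34  1.89]
27.9833 [ 595.07 -259.89  206.26] [np.float64(-3.141592653589793), np.float64(0.0), np.float64(-3.0106929596902186)] [-0.32  0.73 -0.24]
```

View pics/s7.png

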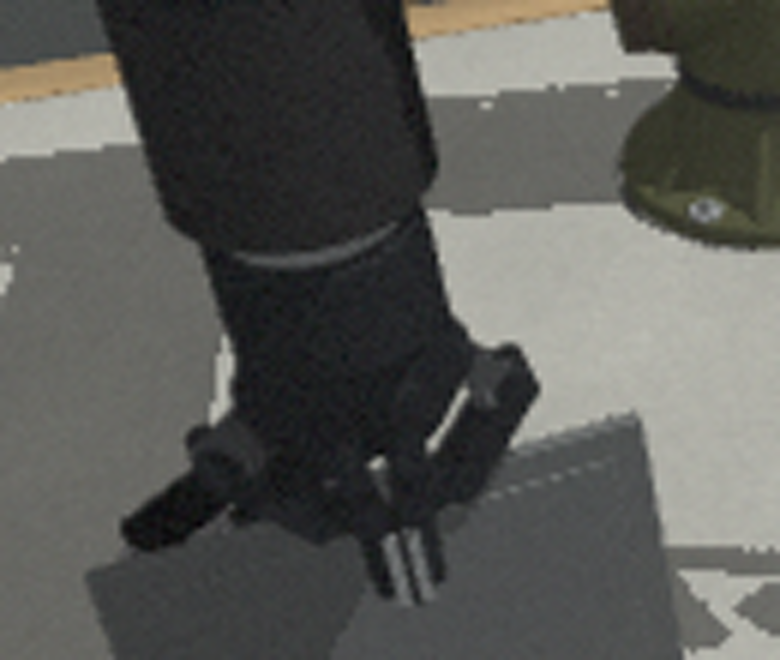

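The fingers are behind the lid, at its middle, tips at crop (405,595). I'll push in steps with a force limit.

```bash
python3 - <<'E'
from lid import *
b=np.array(readout.read_force())
arm.move_straight(tcp(1.57,off=12),velocity=80)
c=False
for th in np.r_[[1.57],np.arange(1.5,0.34,-0.07)]:
    arm.move_straight(tcp(th),velocity=60)
    f=np.array(readout.read_force())-b;print(round(th,2),f,round(readout.read_time(),1))
    if np.linalg.norm(f)>10: print("STOP");break
f=vision.grab_frame("scene");crop(f["image"],80,160,130,130,5,"pics/s8.png")
E
```

```text
1.57 [-0.67 -0.51  0.14] 28.8
1.5 [-0.9   0.03 -0.85] 29.1
1.43 [-0.87 -1.01  0.38] 29.4
1.36 [-1.18 -0.59  0.34] 29.7
1.29 [-0.7   0.13  0.55] 30.0
1.22 [-1.24 -0.19  0.07] 30.3
1.15 [-0.64  0.54  0.8 ] 30.6
1.08 [-0.53 -0.49  0.36] 30.9
1.01 [-0.48 -0.48  0.09] 31.2
0.94 [-0.09 -0.34 -0.95] 31.5
0.87 [ 0.23 -0.5   0.53] 31.8
0.8 [-0.6   0.37  0.36] 32.1
0.73 [-0.33 -0.45  0.88] 32.5
0.66 [-1.16  0.16  0.12] 32.8
0.59 [-0.42  0.01  1.54] 33.1
0.52 [-0.93 -0.57 -0.04] 33.4
0.45 [-0.51 -0.43  0.67] 33.7
0.38 [-0.6   0.67 -0.56] 34.0
```

View pics/s8.png

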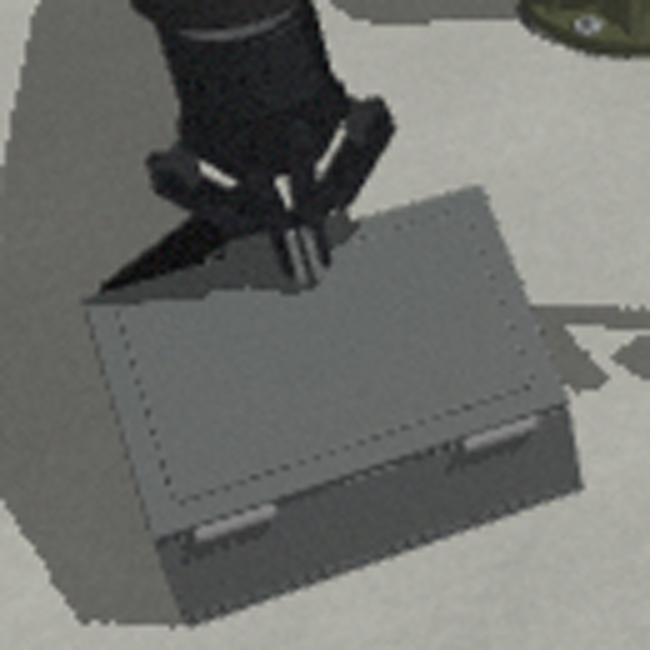

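The lid is following, about 0.4 rad from shut, with small forces. I'll finish gently.

```bash
python3 - <<'E'
from lid import *
def F():
    v=[]
    for _ in range(4): arm.pause(.03); v.append(readout.read_force())
    return np.mean(v,0)
for th in np.arange(.32,.05,-0.04):
    arm.move_straight(tcp(th),velocity=40)
print(F(),readout.read_time())
for th in np.arange(.05,-.11,-0.01):
    arm.move_straight(tcp(th),velocity=15);f=F();print(round(th,3),f,round(readout.read_time(),1))
    if f[2]>7: break
f=vision.grab_frame("scene");crop(f["image"],80,160,130,130,5,"pics/s9.png")
E
```

```text
[ 0.41  0.12 -0.35] 36.2333
0.05 [ 0.53 -0.72  0.26] 36.8
0.04 [0.21 0.13 0.4 ] 37.2
0.03 [ 0.28  0.17 -0.2 ] 37.5
0.02 [-0.18 -0.13  0.05] 37.9
0.01 [ 0.27  0.03 -0.17] 38.3
-0.0 [ 0.11 -0.11  1.87] 38.7
-0.01 [-2.45  2.7   8.02] 39.1
```

View pics/s9.png

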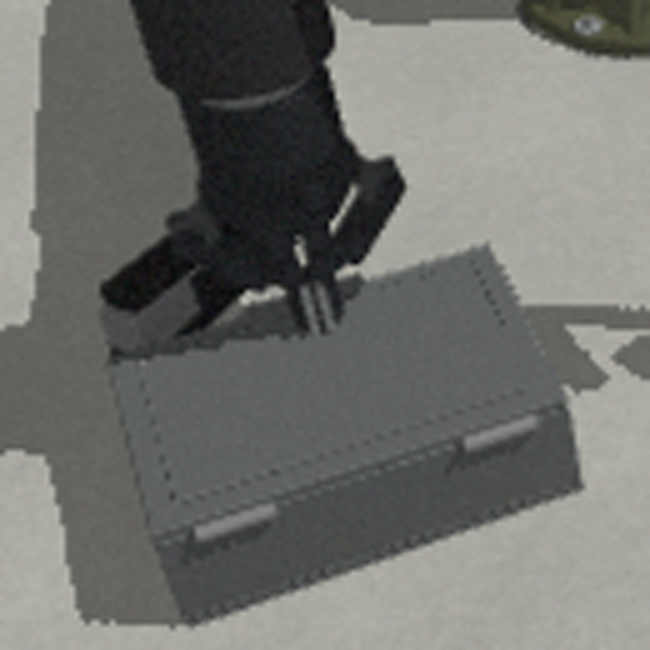

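The force rose to 8 N at the expected closed height, so the lid is on its stop. I'll retreat and check.

```bash
python3 - <<'E'
from lid import *
p=np.array(readout.read_ee_pos());print(p)
arm.move_straight(list(p+[0,0,20]),velocity=40)
arm.move_straight(list(p+[0,0,230]),velocity=200)
arm.move_to([480,60,330],readout.read_tool_rot());arm.pause(.3)
print(readout.read_time(),readout.read_force())
for n in("scene","top"):
    f=vision.grab_frame(n);cv2.imwrite(f"pics/{n}10.png",f["image"]);np.savez(n+"10.npz",K=f["K"],extrinsics=f["extrinsics"])
    if n=="scene": crop(f["image"],80,180,130,110,6,"pics/s10c.png")
S=load("scene",10)
# predicted closed top-face corners vs lid lifted 5 mm at front
for th in(0,.04):
  n=np.sin(th)*cx+np.cos(th)*z
  print(th,[(proj(S,H+r*(-np.cos(th)*cx+np.sin(th)*z)+8*n+s*110*cy)-[80,180]+.5)*6-.5 for r in(0,150) for s in(1,-1)])
E
```

```text
[ 426.52 -282.16   81.56]
42.625 [0.41 0.23 0.4 ]
0 [array([683.18, 356.43]), array([180.53, 519.37]), array([591.28, 170.37]), array([130.98, 304.01])]
0.04 [array([683.4 , 356.87]), array([180.65, 519.89]), array([589.7 , 161.59]), array([127.55, 295.1 ])]
```

View pics/scene10.png

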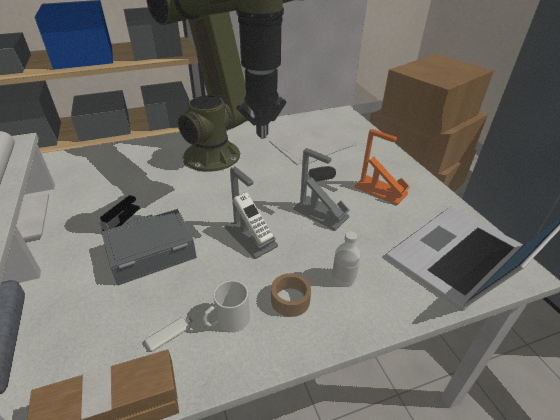

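View pics/top10.png

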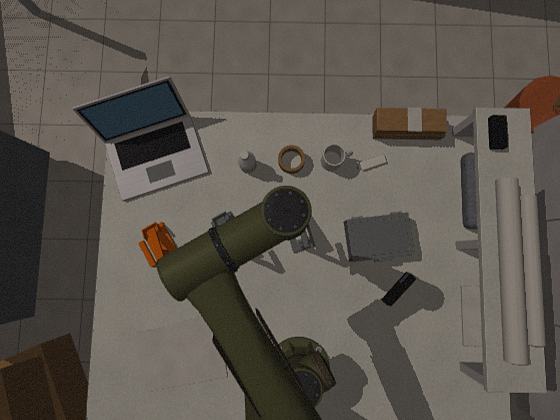

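View pics/s10c.png

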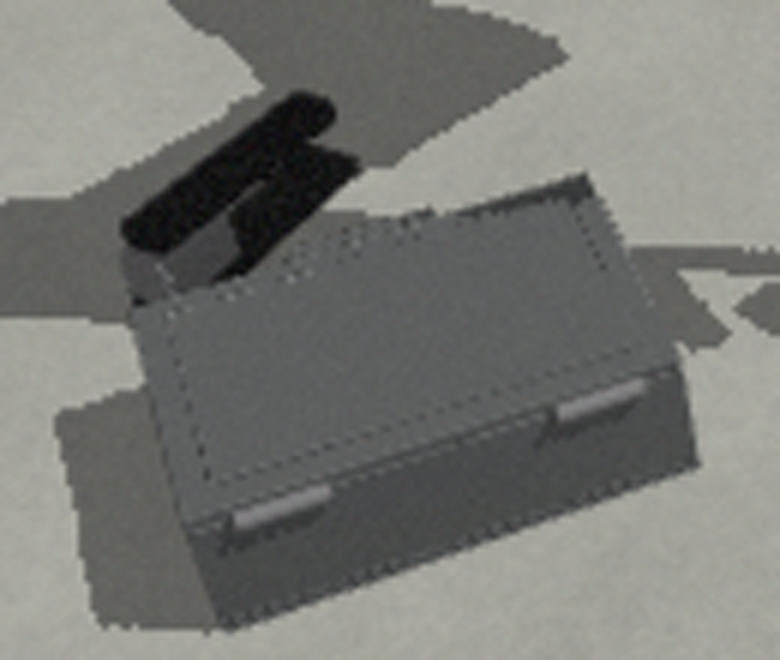

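The lid corners at crop (588,174) and (133,302) match the closed prediction of (591,170) and (131,304), and nothing else has moved. Handing in.

```bash
python3 - <<'E'
from bench import arm,readout
arm.close_job();print(readout.read_time())
E
```

```text
the job is handed in; nothing more can be done
the job is handed in; nothing more can be done
```

The thermometer is in the case and the lid is closed. I handed the job in at about 43 s of the 72 s allowed; the system reports no verdict.

- **Taking it out:** I gripped the thermometer with a 28 N setting, lifted it off square to the slope and drew it out from under the lamp arm.
- **Laying it down:** I lowered it onto the case floor in 1 mm steps until the force rose by about 1.4 N, then let go. The picture after release shows it flat, screen up and well inside the walls.
- **Closing the lid:** I pushed the lid along its arc with shut fingers. Forces stayed below about 2 N until it met its stop, where I stopped at 8 N.

**Last checks:**
- The lid's front corners are within about 1 px of where they should be when closed. A lid 0.04 rad open would miss by about 1.4 px or more, so the 8 N stop at the expected height is the stronger evidence.
- The scene view shows the phone, mug, tape, bottle, modem, stapler, mouse and orange cradle where they were. The arm is clear and touching nothing.

**One disagreement:** before the grasp, the two cameras differed by a few millimetres on where the thermometer lay sideways. I shifted 3 mm and closed the fingers in steps. They met the handle about 1 mm off centre, and I corrected that before gripping.

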